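# Close up the dark box for a measurement

## Task

Close up the grey dark box for a dark measurement: with the fingertips, push its two front drawers, the wide one and the narrow one, fully home (either first), and only then push the black hood on its roof along its rails as far as it goes, so that it covers the round window. The small lens standing in the wide drawer must ride in upright without being touched, and the loose things around and on the box must not be disturbed. Finish with the robot clear of everything.

Things in the scene. Friction and masses are not known exactly. Their poses are not given: they have to be found in the camera images.
- dark_box: Grey painted metal box fixed to the table, 170 (its x) by 280 (its y) by 90 mm high. Origin at the centre of its underside; its -x side is the front with the drawers, facing the robot more or less (turned up to 0.3 rad). The flat roof is at 90 mm; two steel rails 6 mm high (their upper faces 96 mm above the table) run along the box's y at x = -52 and +52 mm. A round glass window, 52 mm across, lies flush in the roof at box x = 0, y = -50 mm.
- wide_drawer (a joint): How far the wide drawer is out of the box, m: 0 = fully home (hard stop), it runs out along the box's -x. Starts 0.042 to 0.065. Slides stiffly (about 2.5 N) and stays where it is left.
- wide_drawer_front (a point): Middle of the upper edge of the outer face of the wide drawer's front plate, moving with the drawer (78 mm above the table). The front is a flat upright aluminium plate with no handle, 163 mm wide, 12 mm thick, from 16 to 78 mm above the table; behind it is an open tray. Home, its outer face stands 12 mm proud of the box's face. Its centre is at box y = -52.5 mm.
- narrow_drawer (a joint): The same for the narrow drawer: 0 = fully home (hard stop), starts 0.042 to 0.065, about 2.5 N.
- narrow_drawer_front (a point): The same point of the narrow drawer's front plate, which is 95 mm wide, otherwise alike; its centre is at box y = +85 mm.
- hood (a joint): How far the hood is from shut, m: 0 = shut over the window (hard stop); it runs open along the box's +y. Starts 0.06 to 0.095. Slides stiffly (about 2 N) and stays where it is left.
- hood_top (a point): Centre of the top of the hood: a plain black block captive on the roof rails, 94 (box x) by 92 (box y) by 27 mm, from 92 to 119 mm above the table. Its sides are upright; pushed on its +y side towards the box's -y it shuts, its centre then at box x = 0, y = -50 mm.
- lens: Small dark spool-shaped lens mount, 22 mm across and 30 mm high, standing loose in the wide drawer's open tray just behind the front plate (tray floor 20 mm above the table). Origin at the centre of its underside, z up its axis.
- weight: Small brass weight with a grip, 24 mm across, 28 mm high, standing on the roof behind the hood (box x about +69 mm). Leave alone. Origin: centre of underside.
- lens_post: Lens on a steel post, foot 44 mm across, 81 mm high, to the left (+y) of the box. Leave alone. Origin: centre of underside.
- solvent: White bottle, 56 mm across, 130 mm high, to the right (-y) of the box. Leave alone. Origin: centre of underside.
- driver: Screwdriver, 160 mm long, lying to the front right of the box. Leave alone. Origin: centre of underside.
- tube: Short dark lens tube, 31 mm across, 20 mm high, to the front left of the box. Leave alone. Origin: centre of underside.
- splitter: Dark 40 mm cube with round glass windows, behind the box. Leave alone. Origin: centre of underside.

How it is judged (in metres and radians):
On the way, in this order (a step that is already met when the one before it is completed fails the run):
1. both drawers are fully home (value of joint each of wide_drawer, narrow_drawer below 0.005 m), for 0.2 s.
2. after that, the hood is shut over the window (all of step 1 and value of joint hood below 0.005 m), for 0.2 s.
At the end, for the whole second after the job is handed in: Both drawers and the hood are within 5 mm of their shut stops; the lens stands upright (within 0.3 rad) on the tray floor inside the box, at rest (all of step 2 and angle between lens's own z axis and vertical below 0.3 rad and height (world z) of lens below 0.03 m and x of lens in the frame of dark_box above -0.085 m and linear speed of lens below 0.02 m/s); the robot touches nothing.
It fails at once if the lens is touched by the robot, lifted or tipped over (contact force between lens and the arm above 0.3 N or contact force between lens and the fingers above 0.3 N or height (world z) of lens above 0.035 m or angle between lens's own z axis and vertical above 0.6 rad).
It fails at once if a bystander is moved by more than 15 mm or lifted (distance of any of weight, lens_post, solvent, driver, tube, splitter from where it was at the start of the episode above 0.015 m).
It fails at once if a bystander is tipped over (angle between any of weight, lens_post, solvent, tube, splitter's own z axis and vertical above 0.5 rad).
It also fails if it takes over 58 s, if anything falls off the work surface, if the arm or the gripper's body presses on something with over 40 N, if the wrist force passes 120 N, or if a joint passes its speed limit or range.

## Robot

A 6-joint arm with a two-finger parallel gripper is mounted at the origin on the work surface. World frame = base frame: x ahead of the robot, y to its left, z up, the work surface at z = 0. Lengths are in m, angles in degrees, forces in N, time in s.
With the tool pointing down it reaches from about 0.3 to 0.75 m from the base axis. Payload 8.5 kg.
Tool frame: the origin (TCP) lies on the centre line of the jaws, within the pads' length; the fingertips stand 11 mm ahead of it and the grasp point (between the pads) lies 8 mm behind it; x points along the fingers, y is the direction in which the jaws open and shut, and the axes are right-handed (so a half turn about x gives the same grasp; the last joint's range is limited). The gripper opens to 85 mm and grips with 20 to 120 N. Pads are 22 mm wide; open, the fingers measure 114 mm over their backs; the gripper's body (76 mm by 85 mm) begins 54 mm behind the grasp point. The pads swing forward as they close: fully open they stand 13 mm farther back than shut.
Start: joints at [61.69, 21.807, 74.336, -0, 83.858, -12.336], TCP at [0.151, 0.529, 0.242] pointing down, gripper open.
Joint ranges: [-178.18, 178.18], [-50.72, 133.34], [12.68, 142.11], [-81.47, 261.47], [9.98, 163.14], [-165.26, 165.26]. Speed limits (degrees/s): [136.94, 136.94, 180, 180, 180, 180].

## Interface

Orientations are given as a 3x3 rotation matrix whose columns are the frame's x, y, z axes.
In Python, from rig import env gives the robot as it stands.
- The arm moves only by the tool carry_out, never from a script. Its argument "motion" is a list that holds one entry, the list of rows, each a list of 7 numbers: the shift along the tool's x, y, z in cm, then the turn, a rotation vector about the tool's x, y, z in rad, then the finger opening in cm, from 0 to 8.54. A call has 1 to 5 rows; each row is the pose to reach, as a shift and turn from the pose commanded when the call began, along the tool's axes at that moment; what a row does not reach only later rows make up. A row lasts 1/12 s, in which the tool goes at most 41.7 mm and 7.16 degrees, less where a joint would pass 70% of its speed; a pose out of reach is approached as far as the arm can. A call with a gripper value outside its range is refused whole. The fingers move at their own pace and stop on an object; "grip_force" is the grip in N (left out, the last holds). Time passes only in rows, so rows that repeat a pose let the fingers close. It gives the time, the measured TCP pose, the force and the opening at its end, in the units of the state.
- env.observe(): the state, without advancing time (a new reading comes with each control period).
- env.get_image(name): name is "side" or "top" or "wrist"; returns a dict with "image" (420x560x3 uint8, red, green, blue), "fov_y" (degrees; the focal length in pixels is half the picture's height over the tangent of half this angle, whatever the lens; pixels are square), "cx", "cy" (the principal point, pixels), "R" (3x3) and "t" (3): a world point X has camera coordinates R X + t. Camera axes: x right, y down, z forward; pixel columns grow to the right and rows downward; lengths in m; the calibration is good to about 2 mm. The wrist camera is an equidistant fisheye: a pixel r from the principal point sees the ray r / f radians off the axis. A picture is of the moment at which its call begins. There is no depth.
- env.close_job(): hands the job in, once; it reports no verdict.
The state is a dict: "time_s": time; "q": joint angles; "qvel": joint speeds; "joint_efforts": joint torques, N m; "position": TCP position; "tool_rot": TCP orientation; "ft_force": force on the tool from outside, world axes, zero at the start; "wrist_torque": the same for the moment, N m; "grip_width": finger opening in m.
Only numpy, scipy, OpenCV 4.12 (cv2) and the standard library are available. Lean on these libraries where they do the work, as an engineer would, in place of code of your own. Each camera call takes 0.05 s, during which the arm holds its last target. There are 200 camera calls.

## Working session

There is one attempt and no reset: what is moved stays moved. The work goes in short steps, Python scripts to look and compute and a tool call to move; the robot and the scene stay as the last step left them, time stands still between calls to the robot, and variables do not carry over. Pictures are saved under pics/ and viewed, on a budget of 10 in all, crops included, one or two more only if the job needs it, and the job is handed in when it is done.

Besides the shell and the picture viewer there is one more tool, called after "Request:" as name([rows], argument=value, ...), one row to a line, values as JSON. carry_out: Moves the arm, as the interface text tells. Its arguments: {"type":"object","properties":{"motion":{"type":"array","items":{"type":"array","items":{"type":"array","items":{"type":"number"}}}},"grip_force":{"type":"number"}},"required":["motion"]}

```bash
mkdir -p pics; ls; python3 - <<'E'
from rig import env
import cv2,pickle
d={n:env.get_image(n) for n in("top","side")}
pickle.dump(d,open("im0.pkl","wb"))
for n in d: cv2.imwrite(f"pics/{n}0.png",d[n]["image"][:,:,::-1]); print(n,{k:v for k,v in d[n].items() if k!="image"})
s=env.observe();print(s)
E
```

```text
pics
top {'fov_y': 45.69751488749645, 'cx': 269.9174064250369, 'cy': 206.0143684765287, 'R': array([[-0.01024215, -0.99959871,  0.02641056],
       [-0.98976132,  0.00637396, -0.14258999],
       [ 0.14236443, -0.02760058, -0.98942942]]), 't': array([-0.01581156,  0.58682255,  1.22583323])}
side {'fov_y': 54.76480028296646, 'cx': 271.32031161282515, 'cy': 210.34851628268495, 'R': array([[-0.99808384, -0.06143016,  0.00741523],
       [-0.04326366,  0.60715229, -0.7934068 ],
       [ 0.04423693, -0.79220731, -0.60864658]]), 't': array([0.57260937, 0.10326669, 0.87265308])}
{'time_s': 0.1, 'q': array([ 6.16900883e+01,  2.18394574e+01,  7.43767123e+01,  8.26013816e-05,
        8.38584106e+01, -1.23332011e+01]), 'qvel': array([-0.07260519, -0.11226108, -0.13497504,  0.04035208, -0.01733596,
       -0.04817571]), 'joint_efforts': array([ 3.20028943e-03, -4.49222803e+01, -2.31654239e+01, -1.65492656e-04,
        3.69880072e-03,  2.60371650e-06]), 'position': array([0.15125303, 0.52855629, 0.24177347]), 'tool_rot': array([[-6.18566831e-04,  2.75246359e-01,  9.61373528e-01],
       [-1.14530483e-03,  9.61372886e-01, -2.75246912e-01],
       [-9.99999153e-01, -1.27132436e-03, -2.79432395e-04]]), 'ft_force': array([ 0.67372567, -0.16911503,  0.53467664]), 'wrist_torque': array([ 0.00249405, -0.07463821,  0.01571462]), 'grip_width': 0.08529041455052691}
```

View pics/top0.png

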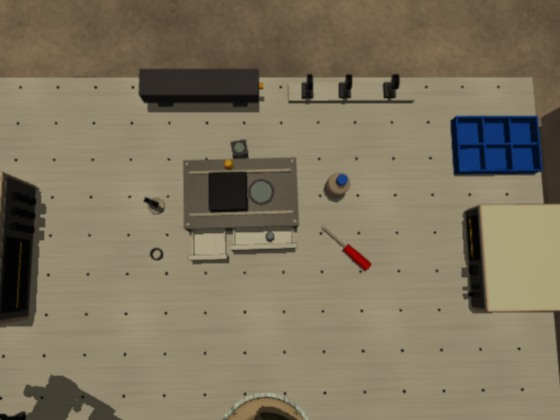

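View pics/side0.png

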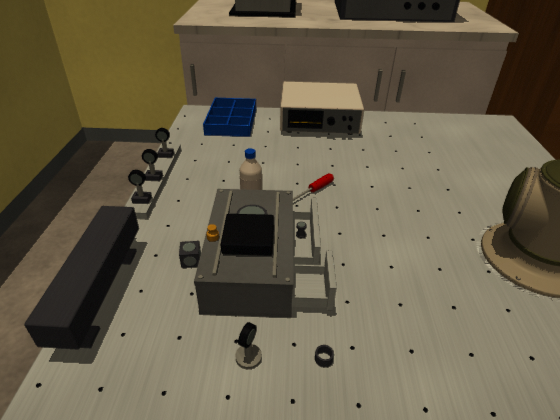

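The top view shows the box roof at about (183–298, 157–231), with the drawers below it: narrow front at about (208,258), wide front at about (264,247). The hood is at (228,191), window (261,191), weight (228,164), post (155,205), tube (156,254) and bottle (338,185). The side view agrees. Next I'll enlarge both and cast rays.

```bash
cat > h.py <<'E'
import numpy as np,cv2,pickle
def ray(c,u,v):
    f=210/np.tan(np.radians(c["fov_y"]/2)); d=np.array([(u-c["cx"])/f,(v-c["cy"])/f,1.])
    return -c["R"].T@c["t"], c["R"].T@d
def cast(c,u,v,z):
    o,d=ray(c,u,v); return o+d*(z-o[2])/d[2]
def proj(c,X):
    f=210/np.tan(np.radians(c["fov_y"]/2)); p=c["R"]@np.asarray(X,float)+c["t"]
    return np.array([c["cx"]+f*p[0]/p[2],c["cy"]+f*p[1]/p[2]])
E
python3 - <<'E'
from h import *
d=pickle.load(open("im0.pkl","rb"))
a=d["top"]["image"][145:275,140:310,::-1]; b=d["side"]["image"][180:370,180:345,::-1]
a=cv2.resize(a,None,fx=4.6,fy=4.6,interpolation=2); cv2.imwrite("pics/topc.png",np.clip(a*1.6,0,255).astype('uint8'))
b=cv2.resize(b,None,fx=3.1,fy=3.1,interpolation=2); cv2.imwrite("pics/sidec.png",np.clip(b*1.5,0,255).astype('uint8'))
t=d["top"]
for n,u,v,z in [("c1",183,162,.09),("c2",296,157,.09),("c3",298,228,.09),("c4",185,231,.09),("hood",228,191,.119),("win",261,191,.09)]: print(n,cast(t,u,v,z).round(4))
E
```

```text
c1 [0.6909 0.194  0.09  ]
c2 [ 0.7025 -0.0855  0.09  ]
c3 [ 0.5253 -0.0873  0.09  ]
c4 [0.5201 0.1867 0.09  ]
hood [0.6126 0.0814 0.119 ]
win [0.6172 0.0022 0.09  ]
```

View pics/topc.png

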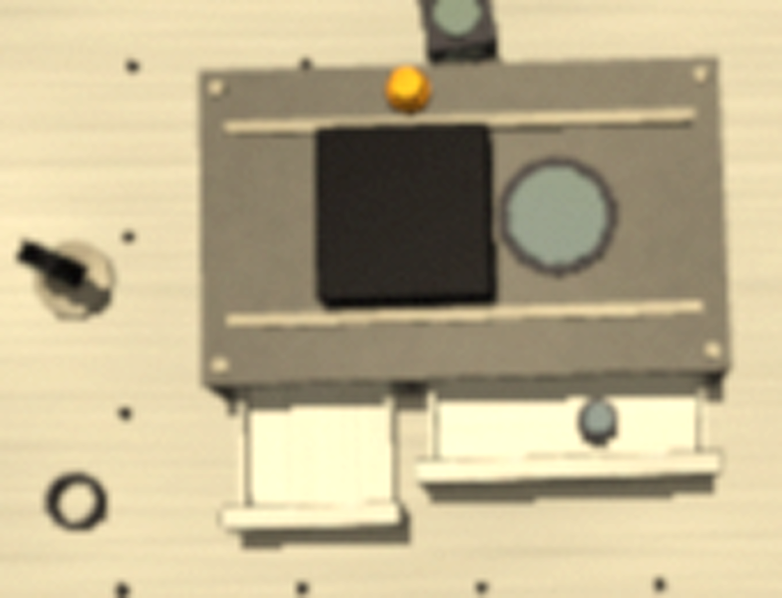

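View pics/sidec.png

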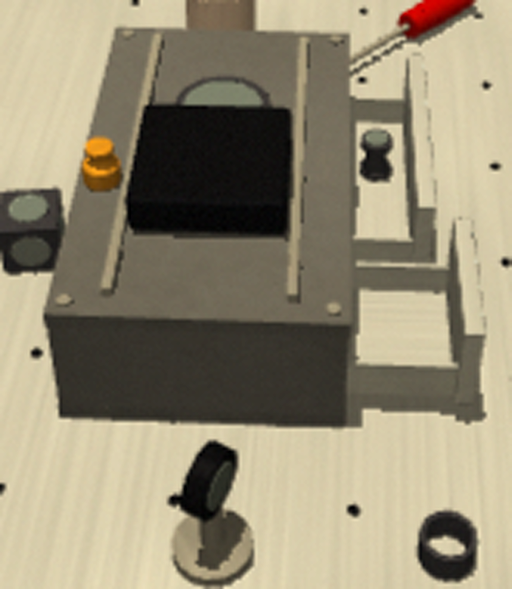

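The crops show the roof corners (200,72), (716,58), (728,372) and (206,384), with the window at (558,215). The hood top spans (318–493, 126–300). The outer upper edges are about (222,526)–(400,523) for the narrow front and (417,481)–(720,470) for the wide one. The lens stands in the wide tray.

```bash
cat > m.py <<'E'
from h import *
d=pickle.load(open("im0.pkl","rb"));t=d["top"];s=d["side"]
T=lambda x,y,z:cast(t,140+(x+.5)/4.6-.5,145+(y+.5)/4.6-.5,z)
S=lambda x,y,z:cast(s,180+(x+.5)/3.1-.5,180+(y+.5)/3.1-.5,z)
C=[T(*p,.09) for p in [(200,72),(716,58),(728,372),(206,384)]]
loc=np.array([[.085,.14],[.085,-.14],[-.085,-.14],[-.085,.14]])
W=np.array(C)[:,:2]
m=W.mean(0); H=loc.T@(W-m); a=np.arctan2(H[0,1]-H[1,0],H[0,0]+H[1,1])
R=np.array([[np.cos(a),-np.sin(a)],[np.sin(a),np.cos(a)]])
B=lambda X:((X[:2]-m)@R).round(4)
if __name__=="__main__":
    print("box",m,a,"resid",[(B(w)-l).round(4) for w,l in zip(W,loc)])
    print("win",B(T(558,215,.09)),"hoodc",[B(T(*p,.119)) for p in[(318,128),(490,125),(494,298),(320,302)]])
    print("narrow",[B(T(*p,.078)) for p in[(222,527),(400,524)]],"wide",[B(T(*p,.078)) for p in[(418,480),(720,471)]])
    print("lens top",B(T(598,412,.05)),"weight",B(T(408,86,.118)),"tube",B(T(76,502,.02)),T(76,502,.02),"post foot",B(T(75,281,.005)),"postlens",B(T(55,262,.07)))
    print("splitter",B(T(455,10,.04)),"bottle",cast(t,341,181,.13))
    print("side: roof",[B(S(*p,.09)) for p in[(116,28),(350,36),(352,322),(47,316)]],"hood",[B(S(*p,.119)) for p in[(150,107),(290,108),(288,214),(130,207)]])
    print("side wide",[B(S(*p,.078)) for p in[(422,57),(437,205)]],"narrow",[B(S(*p,.078)) for p in[(471,221),(484,332)]])
E
python3 m.py
```

```text
box [0.61395929 0.05287201] 0.02159502663965461 resid [array([-0.0006, -0.0008]), array([0.    , 0.0016]), array([-0.0005,  0.0019]), array([ 0.0011, -0.0027])]
win [ 0.0013 -0.0505] hoodc [array([0.0458, 0.0739]), array([ 0.045 , -0.0159]), array([-0.0465, -0.0157]), array([-0.046 ,  0.0742])]
narrow [array([-0.1585,  0.1312]), array([-0.1599,  0.0376])] wide [array([-0.137 ,  0.0276]), array([-0.137 , -0.1328])]
lens top [-0.1013 -0.0697] weight [0.0673 0.0266] tube [-0.1399  0.2191] [0.46931288 0.26893249 0.02      ] post foot [-0.0144  0.2227] postlens [-0.0135  0.2205]
splitter [0.1286 0.0033] bottle [ 0.63342436 -0.18903839  0.13      ]
side: roof [array([ 0.0852, -0.1376]), array([-0.085 , -0.1361]), array([-0.0857,  0.1392]), array([0.0822, 0.1427])] hood [array([ 0.0426, -0.0092]), array([-0.0458, -0.0126]), array([-0.0482,  0.0854]), array([0.0425, 0.0839])]
side wide [array([-0.1375, -0.1294]), array([-0.1394,  0.0286])] narrow [array([-0.1595,  0.0422]), array([-0.1598,  0.1323])]
```

```bash
cat > g.py <<'E'
# python3 g.py bx by z  [bx by z ...]: shift (cm, tool axes now) to TCP targets in box frame
import sys; from m import *
from rig import env
o=env.observe();p=o["position"];Q=o["tool_rot"]
print("t",o["time_s"],"box",B(p),"z",p[2].round(4),"F",o["ft_force"].round(2),"w",round(o["grip_width"],4),"yaw err",round(a-np.arctan2(Q[1,2],Q[0,2]),4),"tilt",Q[2].round(4))
v=np.array(list(map(float,sys.argv[1:]))).reshape(-1,3)
for b in v:
    w=np.r_[R@b[:2]+m,b[2]]; print(b,"world",w.round(4),"shift cm",(Q.T@(w-p)*100).round(2),"r",np.hypot(*w[:2]).round(3))
E
python3 g.py -.22 .085 .242 -.2 .085 .061
```

```text
t 0.1 box [-0.4523  0.4856] z 0.2418 F [ 0.67 -0.17  0.53] w 0.0853 yaw err 0.3004 tilt [-1.0e+00 -1.3e-03 -3.0e-04]
[-0.22   0.085  0.242] world [0.3922 0.1331 0.242 ] shift cm [ 1.000e-02 -3.139e+01  3.405e+01] r 0.414
[-0.2    0.085  0.061] world [0.4122 0.1335 0.061 ] shift cm [ 18.11 -30.77  35.96] r 0.433
```

Request:
carry_out([
  [[0,-3,3,-0.06,0,0,4],[0,-6,6.5,-0.12,0,0,0],[0,-9,10,-0.18,0,0,0],[0,-12,13,-0.24,0,0,0],[0,-15,16.3,-0.3004,0,0,0]],
], grip_force=60)

```text
time_s: 0.52
position: [0.2601, 0.3492, 0.2421]
tool_rot: [[-0.0, -0.025, 1.0], [-0.0, 1.0, 0.025], [-1.0, -0.0, -0.0]]
ft_force: [0.5, 1.3, -0.0]
grip_width: 0.0255
```

```bash
python3 g.py -.22 .085 .242 -.2 .085 .061
```

```text
t 0.5167 box [-0.3474  0.3039] z 0.2421 F [ 0.5   1.28 -0.03] w 0.0255 yaw err -0.0036 tilt [-1.e+00 -4.e-04 -4.e-04]
[-0.22   0.085  0.242] world [0.3922 0.1331 0.242 ] shift cm [ 1.000e-02 -2.194e+01  1.266e+01] r 0.414
[-0.2    0.085  0.061] world [0.4122 0.1335 0.061 ] shift cm [ 18.11 -21.94  14.67] r 0.433
```

Request:
carry_out([
  [[0,-3.5,2,0,0,0,0],[0,-7,4,0,0,0,0],[0,-10.5,6,0,0,0,0],[0,-14,8,0,0,0,0],[0,-17.5,10,0,0,0,0]],
])

```text
time_s: 0.93
position: [0.364, 0.1764, 0.2423]
tool_rot: [[-0.0, -0.022, 1.0], [0.0, 1.0, 0.022], [-1.0, 0.0, -0.0]]
ft_force: [1.4, 0.1, -0.3]
grip_width: 0.0001
```

Request:
carry_out([
  [[2.5,-1.6,1,0,0,0,0],[6,-3.2,2,0,0,0,0],[10,-3.2,3,0,0,0,0],[14,-3.2,3,0,0,0,0],[14,-3.2,3,0,0,0,0]],
])

```text
time_s: 1.35
position: [0.3914, 0.1461, 0.0971]
tool_rot: [[-0.012, -0.02, 1.0], [-0.001, 1.0, 0.02], [-1.0, -0.001, -0.012]]
ft_force: [-2.2, 0.7, -0.1]
grip_width: 0.0001
```

```bash
python3 g.py  -.2 .085 .061; python3 - <<'E'
from rig import env
import cv2,numpy as np
i=env.get_image("wrist")["image"][:,:,::-1]; s=env.get_image("side")["image"][140:370,150:430,::-1]
s=cv2.resize(s,(511,420)); cv2.imwrite("pics/a.png",np.clip(np.hstack([i[:, 130:419],s])*1.4,0,255).astype('uint8'))
E
```

```text
t 1.35 box [-0.2205  0.098 ] z 0.0971 F [-2.17  0.66 -0.15] w 0.0001 yaw err 0.0013 tilt [-9.999e-01 -6.000e-04 -1.200e-02]
[-0.2    0.085  0.061] world [0.4122 0.1335 0.061 ] shift cm [ 3.58 -1.3   2.1 ] r 0.433
```

View pics/a.png

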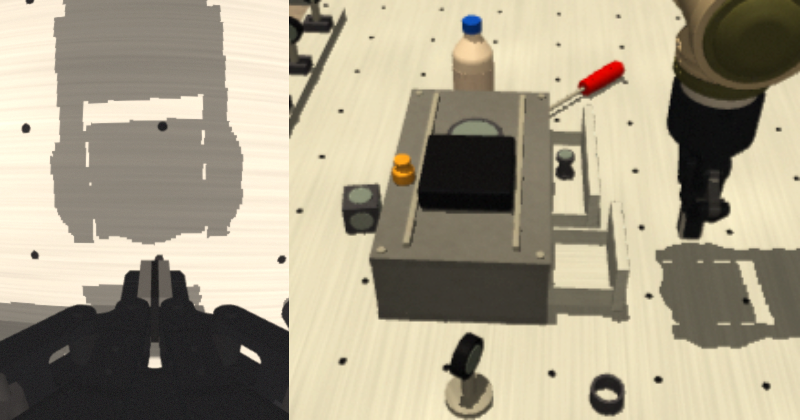

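The shut fingers hang upright in front of the narrow drawer, seen at about (690,230), clear of everything. I'll lower them and start the push.

Request:
carry_out([
  [[2,-0.8,1,0,0.012,0,0],[3.6,-1.2,2.1,0,0.012,0,0],[3.6,-1.2,3,0,0.012,0,0],[3.6,-1.2,4,0,0.012,0,0],[3.6,-1.2,4.4,0,0.012,0,0]],
])

```text
time_s: 1.87
position: [0.4408, 0.1362, 0.0688]
tool_rot: [[-0.008, -0.022, 1.0], [-0.0, 1.0, 0.022], [-1.0, 0.0, -0.008]]
ft_force: [-5.0, -0.2, 2.3]
grip_width: -0.0002
```

```bash
python3 g.py  -.108 .085 .061
```

```text
t 1.8667 box [-0.1713  0.0871] z 0.0688 F [-4.98 -0.2   2.28] w -0.0002 yaw err -0.0003 tilt [-1.0e+00  1.0e-04 -7.6e-03]
[-0.108  0.085  0.061] world [0.5041 0.1355 0.061 ] shift cm [ 0.73 -0.21  6.34] r 0.522
```

Request:
carry_out([
  [[0,0,0.8,0,0,0,0],[0,0,1.6,0,0,0,0],[0,0,2.4,0,0,0,0],[0,0,3.2,0,0,0,0],[0,0,4.0,0,0,0,0]],
])

```text
time_s: 2.28
position: [0.4792, 0.1369, 0.0661]
tool_rot: [[-0.012, -0.022, 1.0], [-0.0, 1.0, 0.022], [-1.0, 0.0, -0.012]]
ft_force: [-3.3, -0.1, 1.3]
grip_width: -0.0003
```

```bash
python3 g.py  -.108 .085 .061
```

```text
t 2.2833 box [-0.1329  0.0869] z 0.0661 F [-3.31 -0.09  1.31] w -0.0003 yaw err -0.0002 tilt [-9.999e-01  1.000e-04 -1.200e-02]
[-0.108  0.085  0.061] world [0.5041 0.1355 0.061 ] shift cm [ 0.48 -0.19  2.5 ] r 0.522
```

Request:
carry_out([
  [[0,0,0.6,0,0,0,0],[0,0,1.1,0,0,0,0],[0,0,1.6,0,0,0,0],[0,0,2.0,0,0,0,0],[0,0,2.3,0,0,0,0]],
])

```text
time_s: 2.7
position: [0.502, 0.1372, 0.0655]
tool_rot: [[-0.012, -0.022, 1.0], [-0.0, 1.0, 0.022], [-1.0, 0.0, -0.012]]
ft_force: [-3.6, 1.3, 1.4]
grip_width: -0.0
```

Request:
carry_out([
  [[0,0,0.1,0,0,0,0],[0,0,0.2,0,0,0,0],[0,0,0.3,0,0,0,0],[0,0,0.3,0,0,0,0],[0,0,0.3,0,0,0,0]],
])

```text
time_s: 3.12
position: [0.5041, 0.1372, 0.0655]
tool_rot: [[-0.013, -0.022, 1.0], [-0.0, 1.0, 0.022], [-1.0, -0.0, -0.013]]
ft_force: [-5.1, 0.6, 2.1]
grip_width: -0.0003
```

```bash
python3 g.py  -.108 .085 .061
```

```text
t 3.1167 box [-0.108   0.0867] z 0.0655 F [-5.13  0.58  2.14] w -0.0003 yaw err -0.0 tilt [-9.999e-01 -1.000e-04 -1.290e-02]
[-0.108  0.085  0.061] world [0.5041 0.1355 0.061 ] shift cm [ 0.45 -0.17  0.01] r 0.522
```

Force is rising slightly, so I'll press a little more to find the stop.

Request:
carry_out([
  [[0,0,0.2,0,0,0,0],[0,0,0.4,0,0,0,0],[0,0,0.6,0,0,0,0],[0,0,0.6,0,0,0,0]],
])

```text
time_s: 3.45
position: [0.5042, 0.1373, 0.0654]
tool_rot: [[-0.027, -0.023, 0.999], [-0.002, 1.0, 0.023], [-1.0, -0.001, -0.027]]
ft_force: [-31.4, -3.1, 23.6]
grip_width: 0.0
```

The narrow drawer is on its stop (31 N at x=0.5042). I'll back off and go over to the wide one.

Request:
carry_out([
  [[0,0,-3,0,0,0,0],[0,-1,-6.4,0,0,0,0],[0,-5,-6.4,0,0,0,0],[0,-9,-6.4,0,0,0,0],[0,-13,-6.4,0,0,0,0]],
])

```text
time_s: 3.87
position: [0.4497, 0.0047, 0.0666]
tool_rot: [[-0.009, -0.023, 1.0], [-0.001, 1.0, 0.023], [-1.0, -0.001, -0.009]]
ft_force: [0.3, 0.6, 0.1]
grip_width: -0.0
```

Request:
carry_out([
  [[0,-0.9,0,0,0,0,0],[0,-0.9,0,0,0,0,0]],
])

```text
time_s: 4.03
position: [0.4505, -0.0055, 0.0664]
tool_rot: [[-0.01, -0.017, 1.0], [-0.001, 1.0, 0.017], [-1.0, -0.001, -0.01]]
ft_force: [-0.1, 0.7, 0.8]
grip_width: 0.0003
```

```bash
python3 g.py  -.149 -.0525 .061  -.108 -.0525 .061
```

```text
t 4.0333 box [-0.1646 -0.0548] z 0.0664 F [-0.14  0.66  0.76] w 0.0003 yaw err 0.0042 tilt [-1.0e+00 -9.0e-04 -9.8e-03]
[-0.149  -0.0525  0.061 ] world [ 0.4661 -0.0028  0.061 ] shift cm [0.53 0.24 1.57] r 0.466
[-0.108  -0.0525  0.061 ] world [ 0.5071 -0.0019  0.061 ] shift cm [0.49 0.26 5.67] r 0.507
```

Request:
carry_out([
  [[0,0,0.4,0,0,0,0],[0,0,0.8,0,0,0,0],[0,0,1.1,0,0,0,0],[0,0,1.4,0,0,0,0],[0,0,1.7,0,0,0,0]],
])

```text
time_s: 4.45
position: [0.4666, -0.0016, 0.0659]
tool_rot: [[-0.013, -0.023, 1.0], [-0.0, 1.0, 0.023], [-1.0, 0.0, -0.013]]
ft_force: [-4.1, 1.6, 2.4]
grip_width: -0.0
```

Request:
carry_out([
  [[0,0,0.3,0,0,0,0],[0,0,0.6,0,0,0,0],[0,0,0.9,0,0,0,0],[0,0,1.2,0,0,0,0],[0,0,1.5,0,0,0,0]],
])

```text
time_s: 4.87
position: [0.4816, -0.0021, 0.0657]
tool_rot: [[-0.013, -0.022, 1.0], [-0.0, 1.0, 0.022], [-1.0, 0.0, -0.013]]
ft_force: [-3.0, 1.7, -0.0]
grip_width: -0.0003
```

Request:
carry_out([
  [[0,0,0.3,0,0,0,0],[0,0,0.6,0,0,0,0],[0,0,0.9,0,0,0,0],[0,0,1.2,0,0,0,0],[0,0,1.5,0,0,0,0]],
])

```text
time_s: 5.28
position: [0.4968, -0.0019, 0.0657]
tool_rot: [[-0.012, -0.022, 1.0], [-0.0, 1.0, 0.022], [-1.0, -0.0, -0.012]]
ft_force: [-3.1, 2.7, 0.8]
grip_width: 0.0003
```

```bash
python3 g.py  -.108 -.0525 .061
```

```text
t 5.2833 box [-0.1183 -0.0523] z 0.0657 F [-3.07  2.71  0.78] w 0.0003 yaw err -0.0 tilt [-0.9999 -0.     -0.012 ]
[-0.108  -0.0525  0.061 ] world [ 0.5071 -0.0019  0.061 ] shift cm [ 0.45 -0.02  1.03] r 0.507
```

Request:
carry_out([
  [[0,0,0.25,0,0,0,0],[0,0,0.5,0,0,0,0],[0,0,0.7,0,0,0,0],[0,0,0.9,0,0,0,0],[0,0,1.0,0,0,0,0]],
])

```text
time_s: 5.7
position: [0.5069, -0.0018, 0.0656]
tool_rot: [[-0.012, -0.022, 1.0], [-0.0, 1.0, 0.022], [-1.0, -0.0, -0.012]]
ft_force: [-2.2, 1.6, 1.1]
grip_width: 0.0001
```

Request:
carry_out([
  [[0,0,0.1,0,0,0,0],[0,0,0.2,0,0,0,0],[0,0,0.3,0,0,0,0],[0,0,0.4,0,0,0,0],[0,0,0.4,0,0,0,0]],
])

```text
time_s: 6.12
position: [0.5074, -0.0017, 0.0656]
tool_rot: [[-0.02, -0.022, 1.0], [-0.0, 1.0, 0.022], [-1.0, -0.0, -0.02]]
ft_force: [-17.8, -1.9, 13.6]
grip_width: 0.0
```

Wide drawer is on its stop too (18 N at box x −0.108, as the geometry predicts). I'll back off, rise and go round to the hood's +y side.

Request:
carry_out([
  [[0,0,-2,0,0,0,0],[-3,0,-4,0,0,0,0],[-7,0,-4,0,0,0,0],[-11,0,-4,0,0,0,0],[-13,3,-4,0,0,0,0]],
])

```text
time_s: 6.53
position: [0.4737, 0.0245, 0.2006]
tool_rot: [[-0.004, -0.017, 1.0], [-0.003, 1.0, 0.017], [-1.0, -0.003, -0.004]]
ft_force: [0.9, 0.0, 1.0]
grip_width: 0.0
```

Request:
carry_out([
  [[0,3,2,0,0,0,0],[0,6,4,0,0,0,0],[0,9,7,0,0,0,0],[0,12,10,0,0,0,0],[0,15,13,0,0,0,0]],
])

```text
time_s: 6.95
position: [0.5982, 0.1803, 0.1948]
tool_rot: [[-0.01, -0.022, 1.0], [-0.0, 1.0, 0.022], [-1.0, -0.0, -0.01]]
ft_force: [1.0, -0.3, 0.6]
grip_width: -0.0
```

```bash
python3 g.py  0 .13 .17 0 .13 .113; python3 - <<'E'
from rig import env
import cv2,numpy as np
i=env.get_image("top")["image"][130:280,130:330,::-1]; s=env.get_image("side")["image"][150:370,150:360,::-1]
i=cv2.resize(i,(400,300),interpolation=2);s=cv2.resize(s,(400,419),interpolation=2)[:300] if 0 else cv2.resize(s,(400,300),interpolation=2)
cv2.imwrite("pics/b.png",np.clip(np.hstack([i,s])*1.4,0,255).astype('uint8'))
E
```

```text
t 6.95 box [-0.0131  0.1277] z 0.1948 F [ 0.95 -0.27  0.63] w -0.0 yaw err 0.0001 tilt [-1.0e+00 -2.0e-04 -9.8e-03]
[0.   0.13 0.17] world [0.6112 0.1828 0.17  ] shift cm [2.47 0.23 1.33] r 0.638
[0.    0.13  0.113] world [0.6112 0.1828 0.113 ] shift cm [8.17 0.23 1.39] r 0.638
```

View pics/b.png

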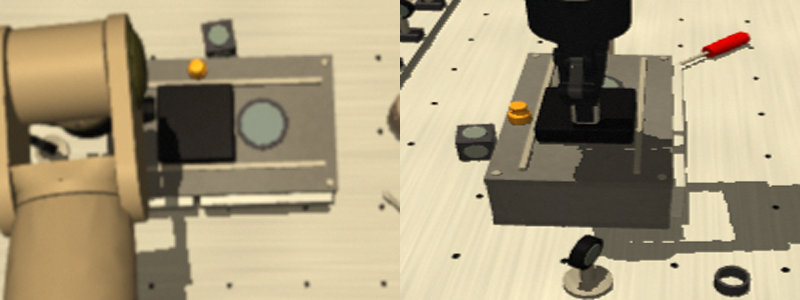

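Both drawer fronts now sit flush along the box front (about (240,198) in the left pane), bystanders are in place, and the fingers hang on the hood's +y side. I'll lower them.

Request:
carry_out([
  [[2,0,0.5,0,0,0,0],[4,0,0.8,0,0,0,0],[6,0,0.8,0,0,0,0],[7.2,0,0.8,0,0,0,0],[7.2,0,0.8,0,0,0,0]],
])

```text
time_s: 7.47
position: [0.6027, 0.1781, 0.1197]
tool_rot: [[-0.016, -0.021, 1.0], [-0.001, 1.0, 0.021], [-1.0, -0.001, -0.016]]
ft_force: [-0.9, -0.4, -0.8]
grip_width: -0.0001
```

```bash
python3 g.py  0 .1 .113 0 .011 .113
```

```text
t 7.4667 box [-0.0085  0.1254] z 0.1197 F [-0.92 -0.4  -0.76] w -0.0001 yaw err 0.0005 tilt [-9.999e-01 -6.000e-04 -1.620e-02]
[0.    0.1   0.113] world [0.6118 0.1528 0.113 ] shift cm [ 0.66 -2.54  0.87] r 0.631
[0.    0.011 0.113] world [0.6137 0.0639 0.113 ] shift cm [  0.66 -11.44   0.87] r 0.617
```

Request:
carry_out([
  [[0.4,-0.5,0.4,0,0,0,0],[0.4,-1.2,0.8,0,0,0,0],[0.4,-1.8,0.8,0,0,0,0],[0.4,-2.4,0.8,0,0,0,0],[0.4,-3,0.8,0,0,0,0]],
])

```text
time_s: 7.88
position: [0.6126, 0.148, 0.1189]
tool_rot: [[-0.011, -0.021, 1.0], [-0.0, 1.0, 0.021], [-1.0, -0.0, -0.011]]
ft_force: [-0.2, 0.2, 0.1]
grip_width: -0.0001
```

Request:
carry_out([
  [[0,-0.5,0,0,0,0,0],[0,-1,0,0,0,0,0],[0,-1.5,0,0,0,0,0],[0,-2,0,0,0,0,0],[0,-2.5,0,0,0,0,0]],
])

```text
time_s: 8.3
position: [0.613, 0.1237, 0.1185]
tool_rot: [[-0.011, -0.022, 1.0], [-0.0, 1.0, 0.022], [-1.0, 0.0, -0.011]]
ft_force: [0.9, 2.8, 1.8]
grip_width: -0.0001
```

```bash
python3 g.py 0 .011 .113
```

```text
t 8.3 box [0.0006 0.0708] z 0.1185 F [0.89 2.82 1.85] w -0.0001 yaw err -0.0002 tilt [-9.999e-01  2.000e-04 -1.140e-02]
[0.    0.011 0.113] world [0.6137 0.0639 0.113 ] shift cm [ 0.55 -5.98 -0.05] r 0.617
```

Request:
carry_out([
  [[0,-0.6,0,0,0,0,0],[0,-1.2,0,0,0,0,0],[0,-1.8,0,0,0,0,0],[0,-2.4,0,0,0,0,0],[0,-3,0,0,0,0,0]],
])

```text
time_s: 8.72
position: [0.6136, 0.0934, 0.1182]
tool_rot: [[-0.012, -0.022, 1.0], [-0.0, 1.0, 0.022], [-1.0, -0.0, -0.012]]
ft_force: [1.1, 2.2, 2.0]
grip_width: 0.0002
```

Request:
carry_out([
  [[0,-0.5,0,0,0,0,0],[0,-1,0,0,0,0,0],[0,-1.4,0,0,0,0,0],[0,-1.8,0,0,0,0,0],[0,-2.1,0,0,0,0,0]],
])

```text
time_s: 9.13
position: [0.614, 0.0726, 0.1182]
tool_rot: [[-0.012, -0.022, 1.0], [-0.0, 1.0, 0.022], [-1.0, -0.0, -0.012]]
ft_force: [0.6, 2.5, 0.7]
grip_width: 0.0003
```

Request:
carry_out([
  [[0,-0.2,0,0,0,0,0],[0,-0.4,0,0,0,0,0],[0,-0.6,0,0,0,0,0],[0,-0.7,0,0,0,0,0],[0,-0.8,0,0,0,0,0]],
])

```text
time_s: 9.55
position: [0.6141, 0.0655, 0.1182]
tool_rot: [[-0.012, -0.022, 1.0], [0.001, 1.0, 0.022], [-1.0, 0.001, -0.012]]
ft_force: [0.4, 8.5, 0.9]
grip_width: 0.0003
```

```bash
python3 g.py 0 .011 .113
```

```text
t 9.55 box [0.0004 0.0127] z 0.1182 F [0.37 8.45 0.91] w 0.0003 yaw err -0.0001 tilt [-0.9999  0.0014 -0.012 ]
[0.    0.011 0.113] world [0.6137 0.0639 0.113 ] shift cm [ 0.52 -0.17 -0.03] r 0.617
```

Force has just started to climb at the predicted stop, so I'll press a little more to confirm, then retreat.

Request:
carry_out([
  [[0,-0.2,0,0,0,0,0],[0,-0.4,0,0,0,0,0],[0,-0.4,0,0,0,0,0],[0,-0.4,0,0,0,0,0]],
])

```text
time_s: 9.88
position: [0.6141, 0.065, 0.1183]
tool_rot: [[-0.012, -0.023, 1.0], [0.007, 1.0, 0.023], [-1.0, 0.007, -0.011]]
ft_force: [2.1, 21.1, 2.8]
grip_width: -0.0001
```

Request:
carry_out([
  [[0,1.5,0,0,0,0,0],[0,4,0,0,0,0,0],[-4,6,0,0,0,0,0],[-8,8,-1,0,0,0,0],[-12,10,-3,0,0,0,0]],
])

```text
time_s: 10.3
position: [0.589, 0.1553, 0.2275]
tool_rot: [[-0.013, -0.021, 1.0], [-0.001, 1.0, 0.021], [-1.0, -0.001, -0.013]]
ft_force: [0.4, -0.9, -0.4]
grip_width: -0.0
```

Request:
carry_out([
  [[0,3,-3,0,0,0,0],[0,6,-6,0,0,0,0],[0,9,-9,0,0,0,0],[0,12,-12,0,0,0,0],[0,15,-15,0,0,0,0]],
])

```text
time_s: 10.72
position: [0.4367, 0.2993, 0.2283]
tool_rot: [[-0.012, -0.021, 1.0], [-0.001, 1.0, 0.021], [-1.0, -0.001, -0.012]]
ft_force: [0.4, 0.8, 0.7]
grip_width: -0.0002
```

Request:
carry_out([
  [[0,3,-2,0,0,0,0],[0,6,-4,0,0,0,0],[0,9,-6,0,0,0,0],[0,9,-6,0,0,0,0],[0,9,-6,0,0,0,0]],
])

```text
time_s: 11.13
position: [0.3754, 0.3882, 0.2289]
tool_rot: [[-0.012, -0.025, 1.0], [-0.002, 1.0, 0.025], [-1.0, -0.001, -0.012]]
ft_force: [0.2, -0.0, -0.9]
grip_width: 0.0001
```

```bash
python3 g.py; python3 - <<'E'
from rig import env
import cv2,numpy as np,pickle
d={n:env.get_image(n) for n in("top","side")}; pickle.dump(d,open("im1.pkl","wb"))
i=d["top"]["image"][145:275,140:310,::-1]; s=d["side"]["image"][180:370,180:345,::-1]
i=cv2.resize(i,(425,325),interpolation=2);s=cv2.resize(s,(282,325),interpolation=2)
cv2.imwrite("pics/c.png",np.clip(np.hstack([i,s])*1.4,0,255).astype('uint8'))
E
```

```text
t 11.1333 box [-0.2313  0.3404] z 0.2289 F [ 0.2  -0.03 -0.91] w 0.0001 yaw err -0.0031 tilt [-0.9999 -0.0013 -0.0122]
```

View pics/c.png

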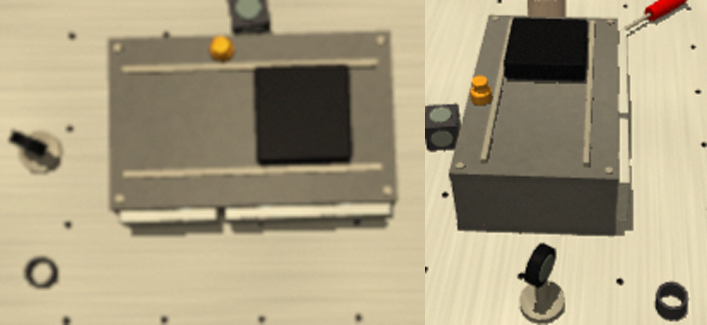

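The hood covers the window at (303,113), both fronts are flush in line, and the weight, post, tube and splitter are where they were. One numeric check, then I'll hand in.

```bash
python3 - <<'E'
from m import *
from rig import env
T2=lambda x,y,z:B(T((x+.5)*4.6/2.5-.5,(y+.5)*4.6/2.5-.5,z))
print("hood",T2(255,113,.119),T2(349,113,.119),"narrow",T2(165,220,.078),"wide",T2(310,214,.078))
e=pickle.load(open("im1.pkl","rb"));x=np.abs(e["top"]["image"].astype(int)-d["top"]["image"]).max(2)>60
print("changed px near solvent/driver",x[165:280,315:380].sum(),"tube/post",x[190:265,140:172].sum(),"weight",x[155:169,220:236].sum(),"splitter",x[138:157,228:250].sum())
print(env.close_job())
E
```

```text
hood [ 0.001  -0.0042] [-0.0014 -0.0944] narrow [-0.0955  0.0872] wide [-0.0937 -0.0547]
changed px near solvent/driver 0 tube/post 0 weight 0 splitter 0
the job is handed in; nothing more can be done
None
```

The dark box is closed and the job is handed in, about 11 s into the 58 s allowed; the hand-in gives no verdict. I pushed the narrow drawer home first, then the wide one, and only then the hood, all with the shut fingertips. I stopped each push where the force climbed with no more travel: about 31 N, 18 N and 21 N at the wrist. The arm then went up and away to the front left.

**Last checks from the top camera (good to about 2 mm):**
- **Hood:** it spans box y from −94 to −4 mm, so its centre is at −49 mm against −50 mm when shut.
- **Drawers:** their front faces read −95.5 mm (narrow) and −93.7 mm (wide). Home is −97 mm, so these read 1.5 to 3 mm further in, which I put down to picking edges by eye.
- **Bystanders:** no marked pixel change around the weight, lens post, tube, solvent, driver or splitter.
- **Robot:** the wrist force is near zero and the arm is clear of everything.

**Not checked:** the lens can't be seen with the drawer shut, so I could not confirm that it is upright. I pushed that drawer slowly, at about 36 mm/s, and the fingers stayed outside the front plate. No check failed.

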